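# Put the check kit back on its shadow tiles

### The arm

A 6-joint arm with a two-finger parallel gripper is mounted at the origin on a cart in front of the work surface, level with it; the furniture and walls round the work are solid. World frame = base frame: x ahead of the robot, y to its left, z up, the work surface at z = 0. Lengths are in mm, angles in rad, forces in N, time in s.
With the tool pointing down it reaches from about 400 to 825 mm from the base axis. Payload 7 kg.
Tool frame: the origin (TCP) lies at the very end of the fingers, on their centre line; the grasp point (between the pads) lies 19 mm behind it; z points along the fingers, y is the line along which they close (so a half turn about z gives the same grasp; the last joint's range is limited). The gripper opens to 88 mm and grips with 3 to 60 N. Pads are 19 mm wide; open, the fingers measure 130 mm over their backs; the gripper's body (78 mm by 193 mm) begins 47 mm behind the grasp point.
Start: joints at [1.414, 0.359, 0.012, 0, -1.224, -0.288], TCP at [290.442, 609.293, 226.561] pointing down, gripper open.
Joint ranges: [-3.07, 3.07], [-1.43, 2.12], [-1.02, 1.25], [-3.03, 1.67], [-3.05, -0], [-3.03, 3.03]. Speed limits (rad/s): [2.39, 2.39, 3.01, 3.14, 3.14, 3.14].

### API

Orientations are given as a unit quaternion [x, y, z, w].
In Python, from plant import bot gives the robot as it stands. Calls block until the motion is done:
- bot.move_ptp(position, orientation): joint-space move of the TCP to a pose.
- bot.line_to(position, velocity=150, ori=None): straight line of the TCP; ori=None keeps the orientation; velocity is the mean speed in mm/s.
- bot.move_joints(angles): joint-space move.
- bot.move_gripper(opening, force=None): finger opening in mm; force is the grip in N (None keeps the last); returns when the fingers have stopped.
- bot.pause(seconds).
- bot.solve_ik(position, orientation): joint angles nearest the present ones, or None.
- bot.read_state(): the state.
- bot.camera(name): name is "scene" or "top"; returns the picture (420x560x3 uint8, red, green, blue); there is no depth.
- bot.get_calibration(name): a dict with "fx", "fy", "cx", "cy" (pixels), "view" (4x4, takes a point from world to camera coordinates). Camera axes: x right, y up, looking along -z (the intrinsics and any distortion apply to the point x, -y, -z); pixel columns grow to the right and rows downward; lengths in mm; the calibration is good to about 2 mm. A picture is of the moment at which its call begins. get_calibration takes no time and is no camera call.
A pose or a line that the arm cannot do raises bot.Unreachable and nothing moves.
- bot.close_job(): hands the job in; it is judged then, once.
The state is a dict: "t": time; "joint_pos": joint angles; "qvel": joint speeds; "tau": joint torques, N m; "tcp_pos": TCP position; "eef_rot": TCP orientation; "contact_force": force on the tool from outside, world axes, zero at the start; "moment": the same for the moment, N m; "width": finger opening in mm; "finger_force": force on a finger pad.
Only numpy, scipy, OpenCV 4.12 (cv2) and the standard library are available. Lean on these libraries where they do the work, as an engineer would, in place of code of your own. Each camera call takes 0.05 s, during which the arm holds its last target. There are 200 camera calls.

### The job

Put the check kit back on the blue shadow tiles: stand each of the three check weights upright in the middle of the printed disc that matches it in colour and size (large brass weight on the large yellow disc, smaller brass weight on the smaller yellow disc, grey weight on the white disc), and lay the serrated jaw insert, teeth up, in the middle of the white rectangle and lined up with it. Let go of everything, and leave the bend-test support and the chrome striker where they lie.

Things in the scene. Friction and masses are not known exactly. Their poses are not given: they have to be found in the camera images.
- weight_large: loose large brass-coloured check weight: an upright cylinder 38 mm in diameter and 44 mm high with a narrower round neck and knob on top, 62 mm high in all, about 0.5 kg (varies). Origin: centre of the underside, z up; it may be turned any way. The plain cylinder is the easiest part to grip, from above with the knob between the fingers.
- weight_medium: loose smaller brass-coloured check weight: an upright cylinder 28 mm in diameter and 32 mm high with a narrower round neck and knob on top, 46 mm high in all, about 0.2 kg (varies). Origin: centre of the underside, z up; it may be turned any way. The plain cylinder is the easiest part to grip, from above with the knob between the fingers.
- weight_small: loose small grey steel check weight: an upright cylinder 22 mm in diameter and 27 mm high with a narrower round neck and knob on top, 37 mm high in all, about 0.1 kg (varies). Origin: centre of the underside, z up; it may be turned any way. The plain cylinder is the easiest part to grip, from above with the knob between the fingers.
- jaw_insert: loose grey steel jaw insert, a flat block 25 (x) x 50 (y) x 13 (z) mm with saw-like grooves on top, about 0.11 kg; lies on its smooth underside. Origin: centre of the underside; y along its length, z up. Grip it across the 25 mm width. Either way round (half turn) is the same.
- tile_large: fixed blue square tile, 84 x 84 x 6 mm, tiny steel screw heads in the corners, with a printed yellow disc 52 mm in diameter, for the largest brass weight. Origin: centre of the tile's underside, straight below the centre of the print; the top, on which the thing stands, is 6 mm above it; z up; the tile's sides run along x and y. The print is flat (no recess).
- tile_medium: fixed blue square tile, 84 x 84 x 6 mm, tiny steel screw heads in the corners, with a printed yellow disc 32 mm in diameter, for the smaller brass weight. Origin: centre of the tile's underside, straight below the centre of the print; the top, on which the thing stands, is 6 mm above it; z up; the tile's sides run along x and y. The print is flat (no recess).
- tile_small: fixed blue square tile, 84 x 84 x 6 mm, tiny steel screw heads in the corners, with a printed white disc 28 mm in diameter, for the grey weight. Origin: centre of the tile's underside, straight below the centre of the print; the top, on which the thing stands, is 6 mm above it; z up; the tile's sides run along x and y. The print is flat (no recess).
- tile_insert: fixed blue square tile, 84 x 84 x 6 mm, tiny steel screw heads in the corners, with a printed white rectangle 31 (x) x 56 (y) mm, for the jaw insert; the insert's long y axis goes along the tile's y axis, either way round. Origin: centre of the tile's underside, straight below the centre of the print; the top, on which the thing stands, is 6 mm above it; z up; the tile's sides run along x and y. The print is flat (no recess).
- support: bystander, loose, to be left alone: steel bend-test support, base 50 (x) x 140 (y) x 12 mm with two roller posts, 43 mm high; it lies with its length (its y) roughly away from the robot. Origin: centre of the underside.
- striker: bystander, loose, to be left alone: chromed round pendulum striker, a disc 68 mm in diameter and 22 mm high with a 16 mm wide stub on one side, 84 mm over all along its y. Origin: underside, 8 mm from the disc's centre towards the stub (the disc's centre is at y = +8 mm).
Not all that is in view belongs to the job. Leave any pink or turquoise look-alike of the weight_large alone.

How it is judged:
By the outcome, as a careful person would: the job done as asked, in the order asked, and still so for the second after the job is handed in, with the robot touching nothing.
It also fails if it takes over 109 s, if anything falls off the work surface, if the arm or the gripper's body presses on something with over 40 N, if the wrist force passes 120 N, or if a joint passes its speed limit or range.

## Working session

There is one attempt and no reset: what is moved stays moved. The work goes in short steps, each a Python script; the robot and the scene stay as the last script left them, time stands still between calls to the robot, and variables do not carry over. Pictures are saved under pics/ and viewed, at most 14 in all, crops included, and the job is handed in when it is done.

```bash
ls; mkdir -p pics; python3 - <<'E'
from plant import bot
import cv2
for n in("top","scene"):
    im=bot.camera(n); cv2.imwrite(f"pics/{n}0.png",im[:,:,::-1]); print(n,bot.get_calibration(n))
s=bot.read_state(); print(s['t'],s['eef_rot'],s['width'])
E
```

```text
pics
top {'fx': 381.43977311969326, 'fy': 381.43977311969326, 'cx': 283.59403385942505, 'cy': 211.52571086876804, 'view': array([[-1.43851780e-02, -9.99894656e-01,  1.93478025e-03,
         9.64196642e-01],
       [ 9.76628464e-01, -1.36353973e-02,  2.14501561e-01,
        -5.29315924e+02],
       [-2.14452583e-01,  4.97520460e-03,  9.76721730e-01,
        -1.05223616e+03],
       [ 0.00000000e+00,  0.00000000e+00,  0.00000000e+00,
         1.00000000e+00]])}
scene {'fx': 395.6628374387245, 'fy': 395.6628374387245, 'cx': 284.0164815883372, 'cy': 218.17563563316153, 'view': array([[ 7.71213886e-01, -6.36310147e-01,  1.83994162e-02,
        -3.99798123e+02],
       [ 3.90634357e-01,  4.95878747e-01,  7.75570156e-01,
        -2.59739846e+02],
       [-5.02627040e-01, -5.90943030e-01,  6.30993181e-01,
        -7.41178006e+02],
       [ 0.00000000e+00,  0.00000000e+00,  0.00000000e+00,
         1.00000000e+00]])}
0.1 [ 9.75359190e-01 -2.20621607e-01 -7.72471697e-05  7.41850903e-04] 87.5934538015101
```

View pics/top0.png

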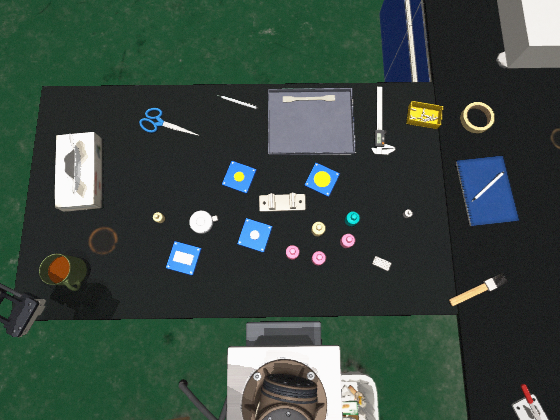

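View pics/scene0.png

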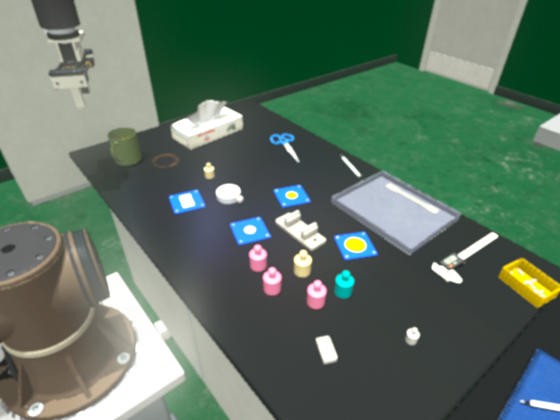

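```bash
cat > vis.py <<'E'
import numpy as np, cv2
from scipy.optimize import minimize
from plant import bot
UP=8
def project(P,c):
    q=np.c_[P,np.ones(len(P))]@c["view"].T
    return np.c_[c["cx"]-c["fx"]*q[:,0]/q[:,2], c["cy"]+c["fy"]*q[:,1]/q[:,2]]
def unproject(uv,z,c):
    R,t=c["view"][:3,:3],c["view"][:3,3]; o=-R.T@t
    d=R.T@np.array([(uv[0]-c["cx"])/c["fx"],-(uv[1]-c["cy"])/c["fy"],-1]); return o+d*(z-o[2])/d[2]
def ring(r,z): a=np.linspace(0,2*np.pi,48); return np.c_[r*np.cos(a),r*np.sin(a),0*a+z]
def box(x,y,z0,z1): return np.array([[i*x/2,j*y/2,k] for i in(-1,1) for j in(-1,1) for k in(z0,z1)])
def weight(d,h,H): return [np.r_[ring(d/2,0),ring(d/2,h)],np.r_[ring(d*.25,h),ring(d*.27,h+.5*(H-h)),ring(d*.27,H-1.5)]]
M=dict(large=weight(38,44,62),medium=weight(28,32,46),small=weight(22,27,37),insert=[box(25,50,0,13)],
 tile=[box(84,84,0,6)],disc52=[ring(26,6)],disc32=[ring(16,6)],disc28=[ring(14,6)],rect=[box(31,56,6,6)],
 support=[box(50,140,0,12)],striker=[ring(34,0)+[0,8,0],ring(34,22)+[0,8,0]])
def mask(im,uv,kind,half=26):
    """upsampled connected component holding pixel uv; kind: bright | print (bright, not blue)"""
    u,v=np.round(uv).astype(int); u0,v0=u-half,v-half
    c=im[v0:v+half,u0:u+half].astype(np.float32)
    c=cv2.warpAffine(c,np.float32([[UP,0,(UP-1)/2],[0,UP,(UP-1)/2]]),(2*half*UP,)*2,flags=cv2.INTER_LINEAR)
    g=c[:,:,0] if kind=="print" else c.max(2)   # red channel separates prints from blue
    hi=np.percentile(g[half*UP-2*UP:half*UP+2*UP,half*UP-2*UP:half*UP+2*UP],60)
    m=(g>(.5 if kind=="print" else .42)*hi).astype(np.uint8)
    _,l=cv2.connectedComponents(m); return (l==l[half*UP,half*UP]).astype(np.uint8),(u0,v0)
def render(model,p,z,c,shape,o):
    m=np.zeros(shape,np.uint8); s,k=np.sin(p[2]),np.cos(p[2])
    for part in M[model]:
        q=part@np.array([[k,s,0],[-s,k,0],[0,0,1]])+[p[0],p[1],z]
        uv=((project(q,c)-o)*UP+(UP-1)/2)
        h=cv2.convexHull(np.round(uv*16).astype(np.int32)); cv2.fillConvexPoly(m,h,1,shift=4)
    return m
def fit(model,im,uv,c,kind="bright",z=0,yaws=(0,),half=26):
    m,o=mask(im,uv,kind,half); best=None; x0=unproject(uv,z+10,c)
    iou=lambda p:1-(lambda r:(r&m).sum()/(r|m).sum())(render(model,p,z,c,m.shape,o))
    rot=len(yaws)>1
    for y in yaws:
        f=(lambda p:iou(p)) if rot else (lambda p:iou([p[0],p[1],y]))
        s=[[0,0,0],[12,0,0],[0,12,0],[0,0,.25]] if rot else [[0,0],[12,0],[0,12]]
        b=np.array([x0[0],x0[1],y][:3 if rot else 2])
        r=minimize(f,b,method="Nelder-Mead",options=dict(initial_simplex=b+np.array(s),xatol=.02,fatol=1e-5))
        if best is None or r.fun<best.fun: best=r
    return np.round(best.x,3),round(1-best.fun,3)
E
cat > m1.py <<'E'
from vis import *
Y=np.arange(0,np.pi,np.pi/6); T=np.arange(0,1.5,.4)
J=dict(large=[("large","bright",0,(0,)),(318,228),(303,266)],medium=[("medium","bright",0,(0,)),(158,217),(209,173)],
 small=[("small","bright",0,(0,)),(408,213),(413,338)],insert=[("insert","bright",0,Y),(382,263),(327,349)],
 tL=[("disc52","print",0,(0,)),(322,180),(355,245)],tM=[("disc32","print",0,(0,)),(239,177),(292,196)],
 tS=[("disc28","print",0,(0,)),(255,235),(250,230)],tI=[("rect","print",0,Y),(183,258),(187,201)],
 TL=[("tile","bright",0,T),(322,180),(355,245)],TM=[("tile","bright",0,T),(239,177),(292,196)],
 TS=[("tile","bright",0,T),(255,235),(250,230)],TI=[("tile","bright",0,T),(183,258),(187,201)])
for i,n in enumerate(("top","scene")):
    im=cv2.imread(f"pics/{n}0.png")[:,:,::-1]; c=bot.get_calibration(n)
    for k,v in J.items():
        mo,ki,z,ya=v[0]; print(n,k,*fit(mo,im,v[1+i],c,ki,z,ya))
    d=None
a=cv2.imread("pics/top0.png")[150:280,140:420]; b=cv2.imread("pics/scene0.png")[160:370,160:430]
cv2.imwrite("pics/crop.png",cv2.resize(a,None,fx=2.85,fy=2.85,interpolation=cv2.INTER_CUBIC))
E
time python3 m1.py
```

```text
top large [ 484.303 -108.123] 0.928
top medium [526.59  371.075] 0.911
top small [ 529.105 -382.091] 0.782
top insert [ 380.488 -293.754    2.686] 0.969
top tL [ 643.484 -127.133] 0.939
top tM [655.134 131.504] 0.894
top tS [471.495  82.281] 0.855
top tI [404.984 293.724   2.871] 0.913
top TL [ 6.43480e+02 -1.27339e+02 -4.72000e-01] 0.98
top TM [655.245 131.549   1.203] 0.985
top TS [470.999  82.122   1.252] 0.984
top TI [ 4.05003e+02  2.94188e+02 -2.77000e-01] 0.985
scene large [ 483.072 -107.047] 0.873
scene medium [522.846 369.04 ] 0.698
scene small [ 529.9   -379.608] 0.868
scene insert [ 381.714 -291.62     2.763] 0.855
scene tL [ 641.104 -127.469] 0.74
scene tM [652.929 129.383] 0.576
scene tS [470.512  80.615] 0.588
scene tI [ 4.01720e+02  2.91673e+02 -2.36000e-01] 0.673
scene TL [ 643.546 -126.263    1.101] 0.876
scene TM [653.612 132.428   1.228] 0.837
scene TS [469.641  83.807   1.294] 0.844
scene TI [406.137 295.576   1.397] 0.811
real	0m1.508s
user	0m1.973s
sys	0m0.092s
```

View pics/crop.png

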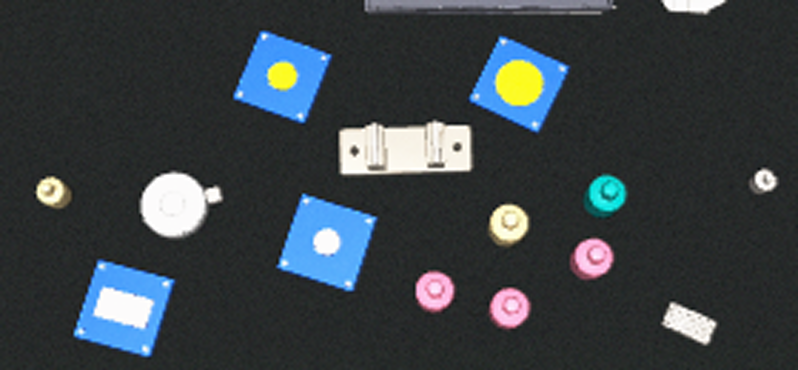

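The target is the plain brass weight at top (318,228). Its look-alikes are pink at (292,252), (319,258) and (348,240), and turquoise at (352,217). The medium brass weight is at (158,217), the grey weight at (408,213) and the insert at (382,263). The crop confirms these choices by colour. I'm picking up the large one now.

```bash
cat > act.py <<'E'
from vis import *
from scipy.spatial.transform import Rotation as Rot
UPZ=150
def quat(a,p):
    """tool down, closing line at world angle a; the half turn that needs least joint motion"""
    best=None; q0=np.array(bot.read_state()["joint_pos"])
    for b in (a,a+np.pi):
        y=np.array([np.cos(b),np.sin(b),0]); z=np.array([0,0,-1.])
        q=Rot.from_matrix(np.c_[np.cross(y,z),y,z]).as_quat(); s=bot.solve_ik(list(p),list(q))
        if s is not None:
            d=np.abs(np.array(s)-q0).max()
            if best is None or d<best[0]: best=(d,q)
    return list(best[1])
def over(x,y,a): p=[x,y,UPZ]; bot.move_ptp(p,quat(a,p))
def pick(x,y,a,z,opening,force):
    bot.move_gripper(opening); over(x,y,a)
    bot.line_to([x,y,z+25],300); bot.line_to([x,y,z],80)
    bot.move_gripper(0,force); s=bot.read_state(); print("grip",s["width"],s["finger_force"])
    bot.line_to([x,y,UPZ],250); s=bot.read_state(); print("lift",s["width"],s["finger_force"],"t",s["t"])
def place(x,y,a,z,opening):
    over(x,y,a); bot.line_to([x,y,z+25],250); bot.line_to([x,y,z+.6],40); bot.pause(.2)
    print("down",np.round(bot.read_state()["contact_force"],1))
    bot.move_gripper(opening); bot.line_to([x,y,UPZ],250); s=bot.read_state(); print("placed t",s["t"],s["width"])
E
python3 - <<'E'
from act import *
a=np.radians(35)
pick(484.3,-108.1,a,5,62,30)
place(643.48,-127.2,a,11,62)
over(526.6,371.1,.6)
im=bot.camera("top"); cv2.imwrite("pics/top1.png",im[:,:,::-1]); im=bot.camera("scene"); cv2.imwrite("pics/scene1.png",im[:,:,::-1])
E
```

```text
grip 36.49932813757275 29.960013823583722
lift 36.916211598740006 29.872945128008723 t 5.7
down [-0.  -0.1 -4. ]
placed t 9.3167 61.85806920274811
```

View pics/top1.png

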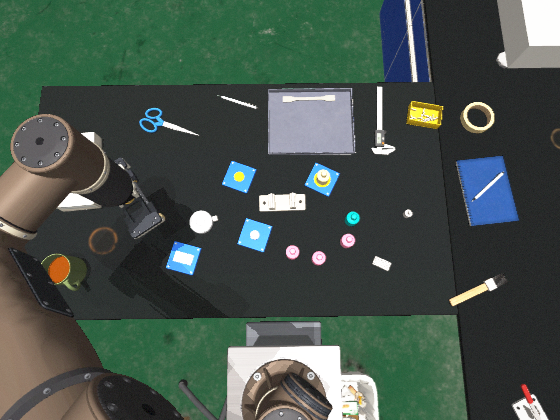

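```bash
python3 - <<'E'
from vis import *
im=cv2.imread("pics/top1.png"); c=bot.get_calibration("top")
def crop(im,u,v,h,k): return cv2.resize(im[v-h:v+h,u-h:u+h],None,fx=k,fy=k,interpolation=cv2.INTER_NEAREST)
h=20;k=19;u,v=322,180
a=crop(im,u,v,h,k); b=a.copy()
for z,r in((6,26),(6,19),(50,19)):
    p=(project(ring(r,z)+[643.48,-127.2,0],c)-[u-h,v-h]+.5)*k
    cv2.polylines(b,[np.int32(p)],True,(0,0,255),1)
cv2.imwrite("pics/cL.png",np.hstack([a[:,::][:600,:400][:, :],b])[:, :] if 0 else cv2.resize(np.hstack([a,b]),(800,400)))
E
```

```text
(no output)
```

View pics/cL.png

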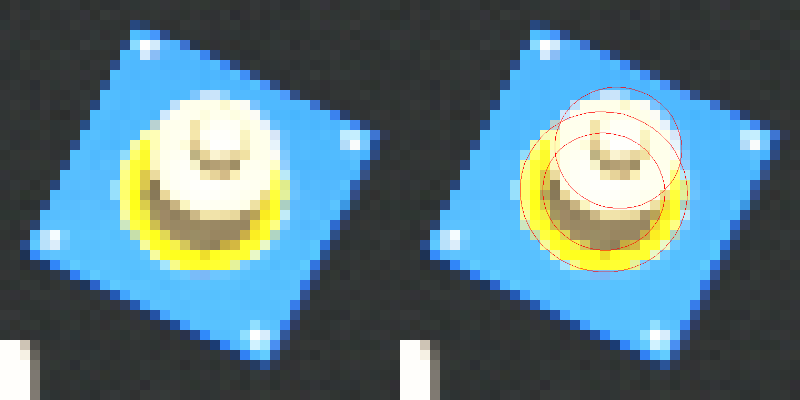

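```bash
cat > rel.py <<'E'
from vis import *
import vis
def on_tile(model,im,guess,c,half=20,z=6):
    """fit a thing standing on a tile: mask = not blue, not yellow, not black"""
    uv=project(np.array([[guess[0],guess[1],z+10]]),c)[0]; u0,v0=np.round(uv).astype(int)-half
    s=im[v0:v0+2*half,u0:u0+2*half].astype(np.float32)
    s=cv2.warpAffine(s,np.float32([[UP,0,(UP-1)/2],[0,UP,(UP-1)/2]]),(2*half*UP,)*2,flags=cv2.INTER_LINEAR)
    r,g,b=s[...,0],s[...,1],s[...,2]
    m=((r>.75*b)&(b>.42*r)&(r>60)).astype(np.uint8)
    m=cv2.morphologyEx(m,cv2.MORPH_OPEN,np.ones((9,9)))
    _,l,st,cc=cv2.connectedComponentsWithStats(m); d=np.linalg.norm(cc-half*UP,axis=1)+1e4*(st[:,4]<60*UP)
    m=(l==1+np.argmin(d[1:])).astype(np.uint8)
    f=lambda p:(lambda R:1-(R&m).sum()/(R|m).sum())(render(model,[p[0],p[1],0],z,c,m.shape,(u0,v0)))
    x=np.array(guess[:2]); r=minimize(f,x,method="Nelder-Mead",options=dict(initial_simplex=x+np.array([[0,0],[8,0],[0,8]]),xatol=.02,fatol=1e-5))
    R=render(model,[*r.x,0],z,c,m.shape,(u0,v0)); e=cv2.Canny(R*255,50,100)>0
    dbg=np.hstack([s,np.dstack([m*255]*3)]).astype(np.uint8); dbg[:, :2*half*UP][e]=(255,0,0); dbg[:,2*half*UP:][e]=(255,0,0)
    return r.x.round(2),round(1-r.fun,3),dbg[:,:,::-1]
E
python3 - <<'E'
from rel import *
o=[]
for n in("top","scene"):
    im=cv2.imread(f"pics/{n}1.png")[:,:,::-1]; x,q,d=on_tile("large",im,(643,-127),bot.get_calibration(n)); print(n,x,q); o.append(d)
o=np.vstack(o); cv2.imwrite("pics/dbg.png",cv2.resize(o,(600,600)))
E
```

```text
top [ 642.59 -126.47] 0.872
scene [ 649.48 -121.71] 0.44
```

View pics/dbg.png

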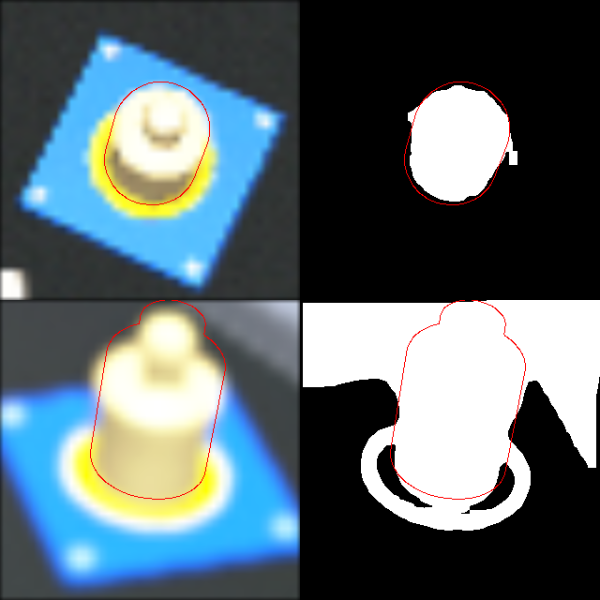

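Top1 shows the large weight standing on its yellow disc at (322,180), about 1 mm off centre. Next I'll place the medium weight, centre it with a cross-squeeze, and cross-squeeze the large one on the way past.

```bash
cat >> act.py <<'E'
def squeeze(x,y,a,z,opening):
    """centre a standing cylinder along closing angle a, without lifting it"""
    p=[x,y,z]; bot.move_ptp(p,quat(a,p)); bot.move_gripper(0,12); print("squeeze",bot.read_state()["width"])
    bot.move_gripper(opening,30)
def place2(x,y,a,z,opening):
    """place, then centre along the other axis as well"""
    over(x,y,a); bot.line_to([x,y,z+25],250); bot.line_to([x,y,z+.5],40); bot.pause(.2)
    bot.move_gripper(opening); squeeze(x,y,a+np.pi/2,z+.5,opening)
    bot.line_to([x,y,UPZ],250); s=bot.read_state(); print("placed t",s["t"],s["width"])
E
python3 - <<'E'
from act import *
pick(526.6,371.1,.6,3,50,30)
place2(655.2,131.5,.6,9,50)
a=np.radians(125); x,y=643.48,-127.2
bot.move_gripper(62); over(x,y,a); bot.line_to([x,y,11.6],200); squeeze(x,y,a,11.6,62); bot.line_to([x,y,UPZ],250)
over(529.3,-381.5,a)
im=bot.camera("top"); cv2.imwrite("pics/top2.png",im[:,:,::-1]); im=bot.camera("scene"); cv2.imwrite("pics/scene2.png",im[:,:,::-1])
from rel import on_tile
c=bot.get_calibration("top"); im=cv2.imread("pics/top2.png")[:,:,::-1]
o=[]
for m,g in(("large",(643,-127)),("medium",(655,131.5))):
    r,q,d=on_tile(m,im,g,c); print(m,r,q); o.append(d)
h=cv2.imread("pics/top2.png")[140:280,140:440]
o=cv2.resize(np.hstack(o),(800,200)); h=cv2.resize(h,(800,373)); cv2.imwrite("pics/v2.png",np.vstack([o,h]))
print(bot.read_state()["t"])
E
```

```text
grip 26.572325130508016 30.000650903675705
lift 26.291020510274667 29.999681148910895 t 14.3
squeeze 26.665567599060715
placed t 20.8417 50.02097369090321
squeeze 36.77649862988864
large [ 642.59 -127.21] 0.883
medium [654.2  131.94] 0.858
26.5333
```

View pics/v2.png

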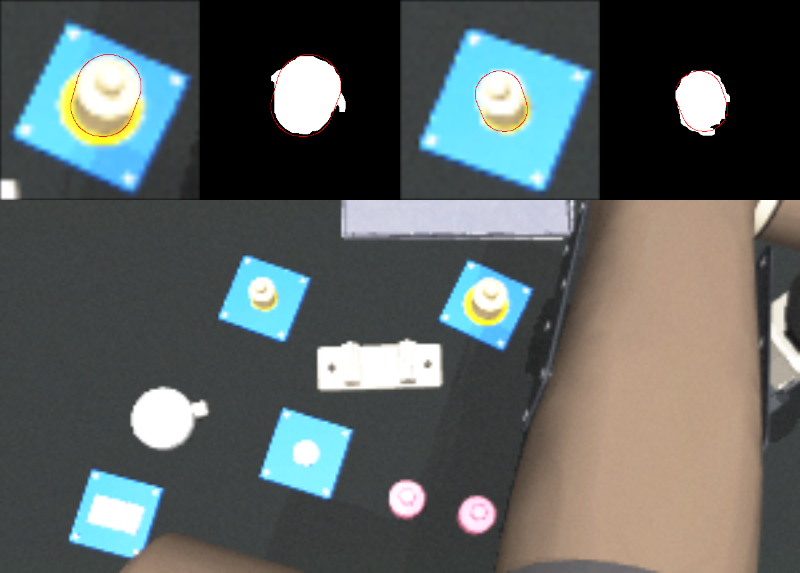

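Both brass weights stand on their discs (crop pixels about 263,295 and 489,300), within about 1 mm of centre. Next is the grey weight, then the insert.

```bash
python3 - <<'E'
from act import *
pick(529.3,-381.5,np.radians(125),3,44,25)
place2(471.7,82.3,np.radians(35),9,44)
pick(380.8,-293.5,-.45,2,44,30)
x,y,a=405.5,293.9,-.274
place(x,y,a,8,44)
bot.move_ptp([450,-380,250],quat(.6,[450,-380,250]))
for n in("top","scene"):
    im=bot.camera(n); cv2.imwrite(f"pics/{n}3.png",im[:,:,::-1])
from rel import on_tile
c=bot.get_calibration("top"); im=cv2.imread("pics/top3.png")[:,:,::-1]
r,q,d=on_tile("small",im,(471.5,82.2),c); print("small",r,q)
a=cv2.resize(cv2.imread("pics/top3.png")[150:290,140:350],(800,533),interpolation=cv2.INTER_CUBIC); cv2.imwrite("pics/v3.png",a)
b=cv2.imread("pics/scene3.png")[150:290,150:350]; cv2.imwrite("pics/v3s.png",cv2.resize(b,(800,560),interpolation=cv2.INTER_CUBIC))
print(bot.read_state()["t"])
E
```

```text
grip 20.975089400840876 25.00049741193049
lift 20.764435289258845 24.999807744534337 t 29.6333
squeeze 20.3924073975112
placed t 37.225 43.92381868119581
grip 24.83469307280363 30.00116854906082
lift 24.71704805868057 29.99976396560669 t 41.1083
down [ 0.2 -0.1 -0.2]
placed t 46.1 43.88855577270032
small [469.73  82.39] 0.734
48.625
```

View pics/v3.png

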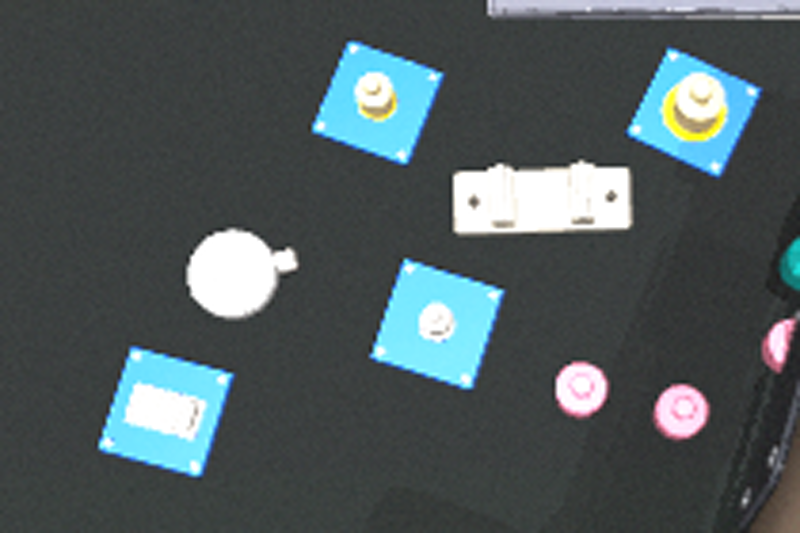

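View pics/v3s.png

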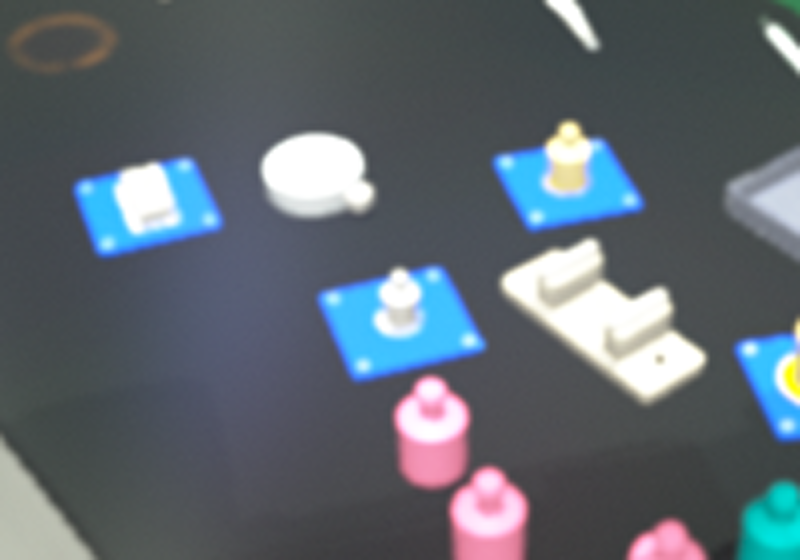

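```bash
python3 - <<'E'
from vis import *
c=bot.get_calibration("top"); im=cv2.imread("pics/top3.png"); k=24
def view(u,v,mods,h=16):
    a=cv2.resize(im[v-h:v+h,u-h:u+h],None,fx=k,fy=k,interpolation=cv2.INTER_NEAREST)[:600]; 
    a=cv2.addWeighted(a,.8,a,0,0)
    for P,p,col in mods:
        s,q=np.sin(p[2]),np.cos(p[2]); P=P@np.array([[q,s,0],[-s,q,0],[0,0,1]])+[p[0],p[1],0]
        w=(project(P,c)-[u-h,v-h]+.5)*k; cv2.polylines(a,[np.int32(w)],True,col,1,cv2.LINE_AA)
    return cv2.resize(a,(400,400*a.shape[0]//a.shape[1]))
def rect(x,y,z): return np.array([[-x/2,-y/2,z],[x/2,-y/2,z],[x/2,y/2,z],[-x/2,y/2,z]])
p=(405.0,293.9,-.274); R,G=(0,0,255),(0,160,0)
a=view(183,258,[(rect(84,84,6),p,R),(rect(31,56,6),p,R),(rect(25,50,19),p,G)])
p=(471.2,82.2,-.31); b=view(255,235,[(rect(84,84,6),p,R),(ring(14,6),p,R),(ring(11,6),p,G),(ring(11,33),p,G)])
n=cv2.imread("pics/top0.png"); cv2.imwrite("pics/v4.png",np.hstack([a,b]))
g=cv2.cvtColor(im,cv2.COLOR_BGR2GRAY)
print(im[250:268,172:196].min(2))
E
```

```text
[[104 109 110 109 186 120 111 112 109 119 117 113 117 117 117 117 117 115
  118 119 118 116 119 120]
 [111 108 108 254 254 255 246 252 179 119 114 116 113 115 115 116 116 119
  119 118 120 121 120 118]
 [112 109 109 255 255 255 255 254 255 255 254 180 190 125 115 119 114 114
  118 119 118 120 121 118]
 [111 108 173 255 255 251 255 255 255 254 255 255 254 255 245 160 182 128
  116 119 120 121 120 121]
 [108 113 254 255 254 255 254 255 255 254 251 255 255 245 255 255 255 247
  254 208 127 122 119 121]
 [113 113 255 255 252 255 255 255 254 255 255 255 255 255 253 255 255 255
  220 228 254 236 137 120]
 [113 178 246 254 255 255 255 255 255 252 255 255 254 255 255 255 253 255
  255 218 254 254 160 123]
 [114 254 255 255 255 255 255 254 255 255 255 254 255 254 255 255 255 250
  251 174 255 226 130 123]
 [113 255 251 255 255 255 255 255 255 255 255 254 255 255 255 251 255 255
  245 160 254 164 122 125]
 [114 255 252 255 255 255 253 255 255 255 254 255 255 253 255 255 254 254
  217 227 255 165 124 127]
 [178 254 255 255 254 255 254 255 255 255 254 253 255 255 248 255 255 255
  172 252 222 135 124 123]
 [117 124 199 205 255 255 255 255 255 255 255 255 255 255 255 254 255 251
  177 255 185 122 125 125]
 [114 114 118 118 128 138 200 200 254 255 255 255 255 236 255 255 255 210
  239 255 163 124 123 138]
 [116 114 115 112 115 115 119 118 127 139 205 255 255 255 255 254 255 251
  255 207 130 123 123 128]
 [113 117 116 114 115 117 114 118 119 118 119 132 128 138 171 254 255 255
  255 166 123 123 121  87]
 [116 114 114 116 118 115 114 115 117 119 116 118 119 121 124 137 132 206
  203 134 123 128 141  64]
 [117 115 114 115 115 116 120 118 116 119 118 118 121 123 124 124 125 128
  128 124 125 125 131  53]
 [113 114 114 115 116 114 115 119 116 114 119 120 124 122 124 121 125 125
  123 124 127 126 103  54]]
```

View pics/v4.png

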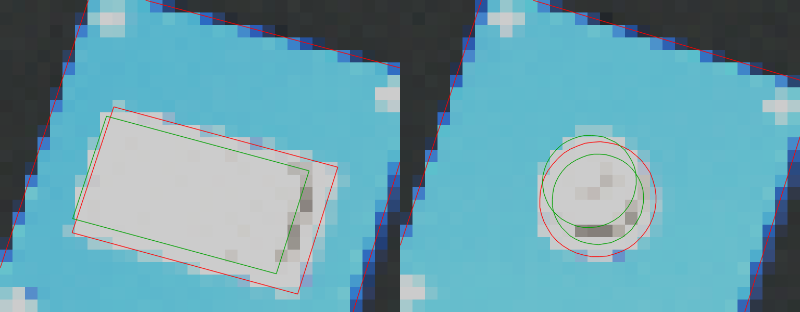

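All four pieces are centred on their prints to within about 1–2 mm, with the insert's rectangle and the grey weight's disc matching the overlay. The support (282,202) and striker (201,222) haven't moved. Handing in.

```bash
python3 -c "
from plant import bot
s=bot.read_state(); print(s['t'],s['width'],s['contact_force']); print(bot.close_job())"
```

```text
48.625 43.85371603089105 [ 0.21608265  0.48798834 -0.16529719]
the job is handed in; nothing more can be done
None
```

I handed the job in at 48.6 s: all three weights stand on their matching discs and the jaw insert lies lined up on its white rectangle, each within about 1–2 mm of centre by camera, and the support and striker are where they were.

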